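# Start the board holder's clamp screw square

## Robot

A 7-joint arm with a two-finger parallel gripper is mounted at the origin on the work surface. World frame = base frame: x ahead of the robot, y to its left, z up, the work surface at z = 0. Lengths are in m, angles in rad, forces in N, time in s.
With the tool pointing down it reaches from about 0.425 to 1.025 m from the base axis. Payload 9.4 kg.
Tool frame: the origin (TCP) lies at the very end of the fingers, on their centre line; the grasp point (between the pads) lies 19 mm behind it; z points along the fingers, y is the line along which they close (so a half turn about z gives the same grasp; the last joint's range is limited). The gripper opens to 93 mm and grips with 3 to 60 N. Pads are 15 mm wide; open, the fingers measure 128 mm over their backs; the gripper's body (75 mm by 188 mm) begins 65 mm behind the grasp point.
Start: joints at [-1.38, 0.599, -0.003, 1.599, 0.002, 0.943, -0.08], TCP at [0.192, 0.699, 0.19] pointing down, gripper open.
Joint ranges: [-2.57, 2.57], [-0.35, 1.97], [-1.29, 1.29], [0.11, 2.56], [-1.05, 4.19], [0.11, 1.86], [-2.63, 2.63]. Speed limits (rad/s): [2.22, 2.22, 3.01, 3.01, 3.14, 3.14, 3.14].

## Interface

Orientations are given as a unit quaternion [w, x, y, z].
In Python, from plant import bot gives the robot as it stands.
- The arm moves only by the tool drive_tool, never from a script. Its argument "commands" is text: rows parted by semicolons, each of 7 numbers parted by spaces: the shift along the tool's x, y, z in cm, then the turn, a rotation vector about the tool's x, y, z in degrees, then the closure, from 0 (fully open) to 1 (shut). In form: x y z wx wy wz fingers; .... A call has 1 to 10 rows; each row shifts and turns the commanded pose from where the row before left it, along the tool's axes as they then stand; what a row does not reach is not made up. A row lasts 1/8 s, in which the tool goes at most 62.5 mm and 10.7 degrees, less where a joint would pass 70% of its speed; a pose out of reach is approached as far as the arm can. A call with a gripper value outside its range is refused whole. The fingers move at their own pace and stop on an object; "newtons" is the grip in N (left out, the last holds). Time passes only in rows, so rows that do not move let the fingers close. It gives the time, the measured TCP pose, the force, the opening and the grip force at its end, in the units of the state.
- bot.state(): the state, without advancing time (a new reading comes with each control period).
- bot.get_image(name): name is "side" or "top"; returns the picture (384x512x3 uint8, red, green, blue); there is no depth.
- bot.camera_model(name): a dict with "mtx" (3x3 intrinsics, pixels), "k1" (the pictures are not rectified: a ray, as slopes to the right and down, at radius r is drawn at 1 + k1 r^2 times it, then the intrinsics apply), "position" and "attitude" of the camera in the world. Camera axes: x right, y up, looking along -z (the intrinsics and any distortion apply to the point x, -y, -z); pixel columns grow to the right and rows downward; lengths in m; the calibration is good to about 2 mm. A picture is of the moment at which its call begins. camera_model takes no time and is no camera call.
- bot.job_done(): hands the job in; it is judged then, once.
The state is a dict: "time_s": time; "joint_pos": joint angles; "joint_vel": joint speeds; "joint_efforts": joint torques, N m; "tool_pos": TCP position; "tcp_rot": TCP orientation; "force": force on the tool from outside, world axes, zero at the start; "ft_torque": the same for the moment, N m; "gripper_width": finger opening in m; "grip_force": force on a finger pad.
Only numpy, scipy, OpenCV 4.12 (cv2) and the standard library are available. Lean on these libraries where they do the work, as an engineer would, in place of code of your own. Each camera call takes 0.05 s, during which the arm holds its last target. There are 200 camera calls.

## Task

Take the yellow socket driver out of its stand, fit it over the square brass head of the leaning clamp screw on the board holder, and bring the screw upright before you turn it. Then press it gently down against its spring until you feel it meet its stop, and turn it about a quarter turn clockwise there so that its thread catches and it stays down, still upright. Put the yellow driver back upright in the pocket it came from, fully down, and leave everything else alone.

Things in the scene. Friction and masses are not known exactly. Their poses are not given: they have to be found in the camera images.
- driver: yellow socket driver, loose, 130-210 g, 137 mm tall, upright in the stand. Origin: centre of its foot, z up its axis, x and y square to its flats. Square steel socket 24 mm wide, 20 mm tall; hole in its foot 13.2 mm square (sides along x, y), 18 mm deep, 1.5 mm chamfer; shaft 12 mm thick up to 62 mm; square yellow handle 26 mm wide from 62 to 137 mm
- driver_grip (a point): on the driver's axis in its handle, 112 mm above its foot: a good height to grip two opposite flats of the handle
- stand: grey driver stand, fixed, 75 (x) by 170 (y) by 50 mm tall; origin: centre of its underside. Two pockets 32 mm square, sides along x and y, 3 mm chamfered mouths, 40 mm deep (floor 10 mm above the bench), centred 45 mm either side of the origin along y. One holds the yellow driver, the other a red blank driver with the same foot, 107 mm tall; which is which varies
- holder: board holder, fixed: aluminium base 90 (x) by 200 (y) by 16 mm, two blue jaws 40 mm tall, 36 mm and 30 mm thick, with a green circuit board between them. Origin: centre of its underside. The clamp screw stands in the jaw at its -y end
- thread_mouth (a point): point on the vertical axis of the threaded hole, 20 mm above the bench, inside the jaw (jaw top at 40 mm), 65 mm from the holder's origin along -y. The screw leans about this point in any direction, with friction (0.05 N m), and stays at the lean it is brought to; it can lean 0.25 rad about each of the holder's x and y
- screw_head (a point): top centre of the brass screw, z up its axis, 63 mm from thread_mouth when not pressed. From the top down: cone 4 mm tall (7 mm wide at the top), square head 12 mm wide and 12 mm tall with sides along this point's x and y, then a flange 22 mm wide, 3 mm thick, on which the driver's foot seats 16 mm below the top. At the start the screw leans up to 0.2 rad
- screw (a joint): turn of the screw, rad: 0 at the start, growing clockwise seen from above, at most 2.0. Friction 0.05 N m. It turns only about 0.4 rad unless it is pressed to within 1 mm of its stop (see screw_press); there it can be turned on, and from about 0.8 rad on the thread holds it down. Bearing on it with over 30 N spoils it
- screw_press (a joint): how far the screw is pressed down along its axis, m. A spring pushes it up, 3 N at 0 and 0.3 N more per mm. It meets a firm stop 3.5 to 19 mm down: the depth differs each time, cannot be seen and must be felt. Once the thread has caught it stays 1 to 2 mm above that stop when the driver is lifted off
There are look-alikes about, which are no part of the job. There is more than one size of the stand; the job needs the larger. Of the things that look like the holder, the smaller one is meant.

How it is judged:
By the outcome, as a careful person would: the job done as asked, in the order asked, and still so for the second after the job is handed in, with the robot touching nothing.
It also fails if it takes over 64 s, if anything falls off the work surface, if the arm or the gripper's body presses on something with over 40 N, if the wrist force passes 120 N, or if a joint passes its speed limit or range.

## Working session

There is one attempt and no reset: what is moved stays moved. The work goes in short steps, Python scripts to look and compute and a tool call to move; the robot and the scene stay as the last step left them, time stands still between calls to the robot, and variables do not carry over. Pictures are saved under pics/ and viewed, at most 10 in all, crops included, and the job is handed in when it is done.

Besides the shell and the picture viewer there is one more tool, called after "Request:" as name(argument=value, ...) on one line, values as JSON. drive_tool: Moves the arm, as the interface text tells. Its arguments: {"type":"object","properties":{"commands":{"type":"string"},"newtons":{"type":"number"}},"required":["commands"]}

```bash
ls; mkdir -p pics; python3 - <<'E'
from plant import bot
import cv2
for n in("side","top"):
    im=bot.get_image(n); cv2.imwrite(f"pics/{n}0.png",im[:,:,::-1]); print(bot.camera_model(n))
print(bot.state())
a=cv2.imread("pics/side0.png");b=cv2.imread("pics/top0.png")
E
```

```text
pics
{'mtx': array([[448.66566956,   0.        , 263.92436001],
       [  0.        , 448.66566956, 188.06198953],
       [  0.        ,   0.        ,   1.        ]]), 'k1': 0.010602014783326393, 'position': array([-0.08609746, -0.70644017,  0.80700109]), 'attitude': array([ 0.86351562,  0.41162582, -0.12993752, -0.26080876])}
{'mtx': array([[498.87946731,   0.        , 255.59322778],
       [  0.        , 498.87946731, 200.34030885],
       [  0.        ,   0.        ,   1.        ]]), 'k1': -0.06420382489612383, 'position': array([ 0.31294055, -0.00350704,  1.26936564]), 'attitude': array([ 0.7095594 ,  0.03063762, -0.0255754 , -0.70351453])}
{'time_s': 0.1, 'joint_pos': array([-1.37971313,  0.60007098, -0.00254208,  1.60001442,  0.00182985,
        0.94292918, -0.07978462]), 'joint_vel': array([ 1.94012988e-05, -2.22531101e-03, -1.22665656e-04, -1.70376118e-03,
       -7.74357333e-04, -2.65024310e-04,  1.59733172e-03]), 'joint_efforts': array([ 5.00963128e-03, -7.66553020e+01,  1.50223799e+00, -2.52941680e+01,
       -5.23198082e-02,  1.35325050e-02,  8.59585725e-05]), 'tool_pos': array([0.19173297, 0.69870209, 0.18954038]), 'tcp_rot': array([-1.64781566e-05,  1.33447126e-01,  9.91055680e-01, -7.09980891e-04]), 'force': array([ 0.43337458, -0.97148232, -0.41880689]), 'ft_torque': array([-0.05298909, -0.01884794, -0.02155086]), 'grip_force': 0.0, 'gripper_width': 0.09303556564456499}
```

View pics/side0.png

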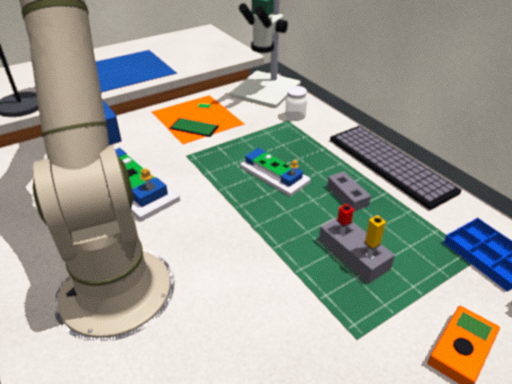

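View pics/top0.png

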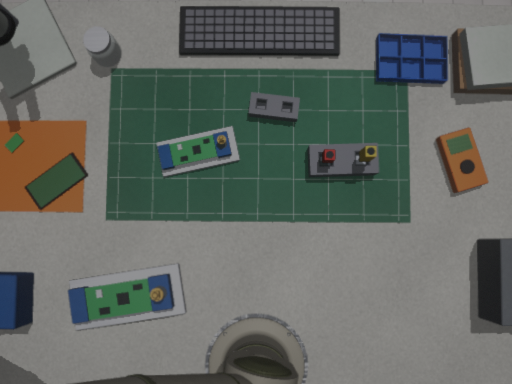

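The top view holds four candidates:
- **Holders:** a small one at about (198,150) and a large one at about (127,297). The small one is meant.
- **Stands:** a small empty one at about (274,106) and a large one at about (343,160) holding the red and yellow drivers. The large one is meant.

I'll confirm both in enlarged crops.

```bash
cat > h.py <<'E'
import numpy as np, cv2
from plant import bot
from scipy.spatial.transform import Rotation as R
from scipy.optimize import least_squares
def q(a): return R.from_quat(np.r_[a[1:],a[0]])
CM={n:bot.camera_model(n) for n in("side","top")}
def proj(n,P):
    c=CM[n];p=q(c["attitude"]).inv().apply(np.atleast_2d(P)-c["position"])
    s=np.c_[p[:,0],-p[:,1]]/-p[:,2:]
    s=s*(1+c["k1"]*(s**2).sum(1,keepdims=True))
    return s*c["mtx"][0,0]+c["mtx"][:2,2]
def at(n,uv,z):
    c=CM[n];d=(np.array(uv,float)-c["mtx"][:2,2])/c["mtx"][0,0];s=d.copy()
    for _ in range(9): s=d/(1+c["k1"]*(s**2).sum())
    r=q(c["attitude"]).apply([s[0],-s[1],-1]); return c["position"]+r*(z-c["position"][2])/r[2]
def crop(im,x,y,w,h,k):
    o=cv2.resize(im[y:y+h,x:x+w],None,fx=k,fy=k,interpolation=cv2.INTER_CUBIC)
    for u in range(-(-x//10)*10,x+w,10):
        X=int((u-x+.5)*k);cv2.line(o,(X,0),(X,6),(255,255,255),1);cv2.putText(o,str(u),(X-10,16),0,.35,(0,255,255),1)
    for v in range(-(-y//10)*10,y+h,10):
        Y=int((v-y+.5)*k);cv2.line(o,(0,Y),(6,Y),(255,255,255),1);cv2.putText(o,str(v),(8,Y+4),0,.35,(0,255,255),1)
    return o
def stack(a,b):
    w=max(a.shape[1],b.shape[1]);p=lambda i:cv2.copyMakeBorder(i,0,0,0,w-i.shape[1],0)
    return np.vstack([p(a),p(b)])
E
python3 - <<'E'
from h import *
t=cv2.imread("pics/top0.png");s=cv2.imread("pics/side0.png")
cv2.imwrite("pics/hold.png",stack(crop(t,152,122,92,58,5+2),crop(s,236,142,80,54,3.5)) if 0 else stack(crop(t,152,122,94,56,5.4),crop(s,236,142,80,54,5.4)))
cv2.imwrite("pics/stand.png",stack(crop(t,302,138,84,44,5.2),crop(s,314,198,84,84,4.3)))
E
```

```text
(no output)
```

View pics/hold.png

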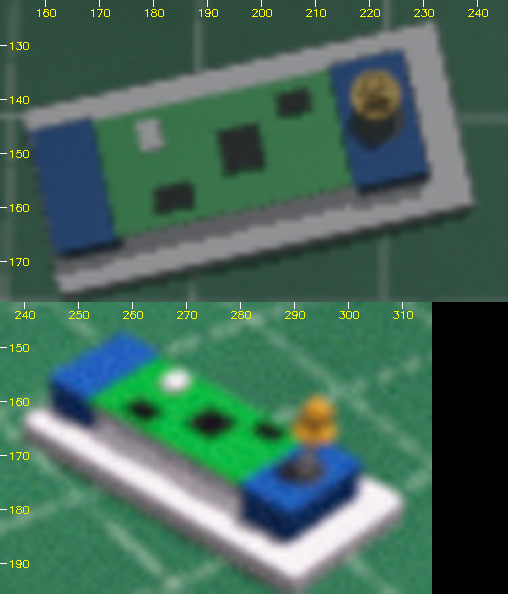

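View pics/stand.png

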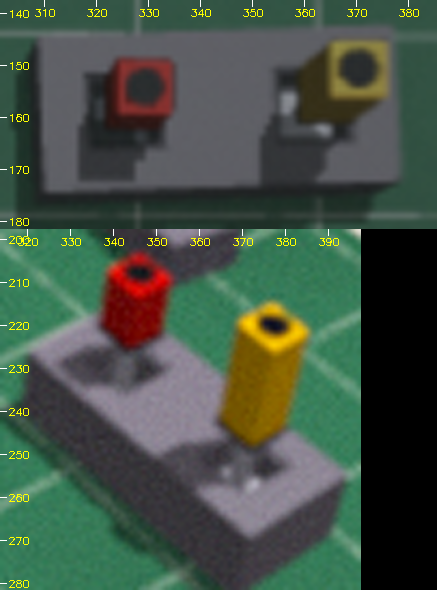

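The crops show the small holder with its brass screw at the right-hand jaw (top px 221,139; side px 294,160), so -y points right. The large stand holds yellow at the right (top px 370,151; side px 377,220) and red at the left. These are the ones meant: the larger stand and the smaller holder. Next I fit their poses.

```bash
cat > fit.py <<'E'
from h import *
def fit(obs,x0):  # obs: (cam, uv, local pt); pose x,y,yaw on bench
    f=lambda x:np.concatenate([(proj(c,R.from_euler('z',x[2]).apply(p)+[x[0],x[1],0])-uv).ravel() for c,uv,p in obs])
    r=least_squares(f,x0,loss='soft_l1');return r.x,np.round(r.fun.reshape(-1,2),1)
a,b,z=.045,.1,.016
H=[("top",(156,142),(a,b,z)),("top",(232,126),(a,-b,z)),("top",(239,160),(-a,-b,z)),("top",(163,176),(-a,b,z)),
   ("side",(240.5,163),(-a,b,z)),("side",(291,191),(-a,-b,z)),("side",(309.5,178),(a,-b,z))]
h,r=fit(H,[.45,.1,0]);print("holder",h,np.degrees(h[2]));print(r.tolist())
a,b,z=.0375,.085,.05
S=[("top",(308.5,145),(a,b,z)),("top",(376,143),(a,-b,z)),("top",(378.5,172.5),(-a,-b,z)),("top",(310,174.5),(-a,b,z)),
   ("side",(320.5,227.5),(-a,b,z)),("side",(371.5,270),(-a,-b,z)),("side",(394,255),(a,-b,z))]
s,r=fit(S,[.4,-.2,0]);print("stand",s,np.degrees(s[2]));print(r.tolist())
def tri(t,sd):
    f=lambda P:np.r_[(proj("top",P)-t).ravel(),(proj("side",P)-sd).ravel()]
    r=least_squares(f,[.4,0,.1]);return r.x,np.round(r.fun,1)
print("screwtop",tri((221.5,138.3),(294,160)))
print("drivertop",tri((370.5,150.5),(376.8,220)))
L=lambda p,o:R.from_euler('z',p[2]).apply(o)+[p[0],p[1],0]
print("mouth",L(h,[0,-.065,.02]),"head top upright px",proj("top",L(h,[0,-.065,.083])),proj("side",L(h,[0,-.065,.083])))
for sg in(1,-1):print("pocket",L(s,[0,sg*.045,.01]),"px",proj("top",L(s,[0,sg*.045,.147])),proj("side",L(s,[0,sg*.045,.147])))
# driver yaw from top-face corners
for c in[(365,145.2),(374.8,144.8),(376.3,156),(366,156.3)]:print(at("top",c,.147))
E
python3 fit.py
```

```text
holder [0.53857209 0.15539194 0.22060381] 12.639667147915125
[[-0.4, -0.1], [0.1, -0.6], [0.4, -0.5], [-0.6, 0.0], [-0.8, 0.3], [-1.1, 1.7], [0.8, 0.5]]
stand [ 0.51529788 -0.21104767  0.04412466] 2.5281567607669895
[[0.1, -0.2], [0.9, -0.5], [0.2, -0.0], [0.0, 0.4], [-1.1, -1.2], [-0.2, -0.1], [0.2, 0.0]]
screwtop (array([0.55623481, 0.08856407, 0.08751798]), array([ 0. , -0.1, -0.1,  0. ]))
drivertop (array([ 0.51801117, -0.25562421,  0.14813498]), array([-0.1,  0.1,  0.2, -0. ]))
mouth [0.55279531 0.09196718 0.02      ] head top upright px [[220.25847472 140.00275053]] [[292.09044542 161.13548086]]
pocket [ 0.51331292 -0.16609147  0.01      ] px [[331.13423119 152.37693411]] [[347.15715583 198.71490103]]
pocket [ 0.51728285 -0.25600387  0.01      ] px [[370.44531323 151.04773178]] [[376.76376399 220.58633243]]
[ 0.53066821 -0.24368061  0.147     ]
[ 0.53183868 -0.26618644  0.147     ]
[ 0.50599778 -0.269281    0.147     ]
[ 0.50506164 -0.24567598  0.147     ]
```

```bash
cat > plan.py <<'E'
from h import *
def Rt(yaw,tilt=(0,0)): # tool down, tool y at world angle yaw(deg); tilt: rotation vector world (rad)
    y=np.radians(yaw);Y=np.array([np.cos(y),np.sin(y),0]);Z=np.array([0,0,-1.]);X=np.cross(Y,Z)
    return R.from_rotvec([*tilt,0])*R.from_matrix(np.c_[X,Y,Z])
def plan(p,Rc,steps,g):
    # steps: (target pos, target R, nrows)
    for tp,tR,n in steps:
        out=[];p0=p.copy();R0=Rc;dv=(tR*R0.inv()).as_rotvec()
        for i in range(1,n+1):
            wp=p0+(np.array(tp)-p0)*i/n;wR=R.from_rotvec(dv*i/n)*R0
            d=np.round(Rc.inv().apply(wp-p)*100,2);w=np.round((Rc.inv()*wR).as_rotvec(degrees=True),1)
            p=p+Rc.apply(d/100);Rc=Rc*R.from_rotvec(w,degrees=True)
            out.append(" ".join("%g"%(v+0.) for v in[*d,*w,g]))
        print("; ".join(out),"\n")
    return p,Rc
def now():
    s=bot.state();return s["tool_pos"],q(s["tcp_rot"])
E
python3 - <<'E'
from plan import *
p,r=now()
plan(p,r,[((.47,.48,.19),Rt(30),10),((.56,.1,.2),Rt(4),9),((.518,-.2556,.19),Rt(4),9),((.518,-.2556,.103),Rt(4),7)],0)
E
```

```text
-3.26 -1.37 0 0 0 4.5 0; -3.36 -1.12 0 0 0 4.4 0; -3.44 -0.85 -0.01 0 0 4.5 0; -3.49 -0.58 0 0 0 4.5 0; -3.52 -0.3 0 0 0 4.4 0; -3.54 -0.03 0 0 0 4.5 0; -3.53 0.24 -0.01 0 0 4.5 0; -3.5 0.52 0 0 0 4.4 0; -3.45 0.79 0 -0.1 0.1 4.5 0; -3.38 1.06 -0.01 0 0 4.5 0 

-4.16 -1.24 -0.11 0 0 2.9 0; -4.21 -1.03 -0.12 0 0 2.9 0; -4.26 -0.82 -0.11 0 0 2.9 0; -4.3 -0.6 -0.12 0 0 2.8 0; -4.32 -0.39 -0.11 0 0 2.9 0; -4.34 -0.17 -0.12 0 0 2.9 0; -4.34 0.06 -0.11 0 0 2.9 0; -4.33 0.26 -0.12 0 -0.1 2.9 0; -4.31 0.49 -0.11 0 0 2.9 0 

-3.91 -0.74 0.11 0 0 0 0; -3.91 -0.74 0.12 0 0 0 0; -3.91 -0.73 0.11 0 0 0 0; -3.91 -0.74 0.12 0 0 0 0; -3.91 -0.74 0.11 0 0 0 0; -3.91 -0.74 0.11 0 0 0 0; -3.91 -0.74 0.12 0 0 0 0; -3.91 -0.74 0.11 0 0 0 0; -3.9 -0.73 0.12 0 0 0 0 

0 0 1.24 0 0 0 0; 0 0 1.24 0 0 0 0; 0 0 1.25 0 0 0 0; 0 0 1.24 0 0 0 0; 0 -0.01 1.24 0 0 0 0; 0 0 1.24 0 0 0 0; 0 0 1.25 0 0 0 0
```

Request:
drive_tool(commands="-3.3 -1.4 0 0 0 4.5 0; -3.4 -1.1 0 0 0 4.4 0; -3.4 -0.9 0 0 0 4.5 0; -3.5 -0.6 0 0 0 4.5 0; -3.5 -0.3 0 0 0 4.4 0; -3.5 0 0 0 0 4.5 0; -3.5 0.2 0 0 0 4.5 0; -3.5 0.5 0 0 0 4.4 0; -3.5 0.8 0 0 0 4.5 0; -3.4 1.1 0 0 0 4.5 0")

```text
time_s: 1.35
tool_pos: [0.4719, 0.4781, 0.1903]
tcp_rot: [0.0, 0.503, 0.865, 0.0]
force: [0.4, 0.5, -1.0]
gripper_width: 0.0928
grip_force: 0.0
```

Request:
drive_tool(commands="-4.2 -1.2 -0.1 0 0 2.9 0; -4.2 -1.0 -0.1 0 0 2.9 0; -4.3 -0.8 -0.1 0 0 2.9 0; -4.3 -0.6 -0.1 0 0 2.9 0; -4.3 -0.4 -0.1 0 0 2.9 0; -4.3 -0.2 -0.1 0 0 2.9 0; -4.3 0.1 -0.1 0 0 2.9 0; -4.3 0.3 -0.1 0 0 2.9 0; -4.3 0.5 -0.1 0 0 2.9 0")

```text
time_s: 2.48
tool_pos: [0.5615, 0.0985, 0.1995]
tcp_rot: [0.0, 0.684, 0.729, 0.0]
force: [0.9, -0.1, -0.5]
gripper_width: 0.0927
grip_force: 0.0
```

Request:
drive_tool(commands="-3.9 -0.7 0.1 0 0 0 0; -3.9 -0.7 0.1 0 0 0 0; -3.9 -0.7 0.1 0 0 0 0; -3.9 -0.7 0.1 0 0 0 0; -3.9 -0.7 0.1 0 0 0 0; -3.9 -0.7 0.1 0 0 0 0; -3.9 -0.7 0.1 0 0 0 0; 0 0 0 0 0 0 0")

```text
time_s: 3.48
tool_pos: [0.5295, -0.1792, 0.1925]
tcp_rot: [0.001, 0.686, 0.728, -0.0]
force: [-0.5, -0.3, -0.2]
gripper_width: 0.093
grip_force: 0.0
```

Request:
drive_tool(commands="-3.8 -0.8 0 0 0 0 0; -3.8 -0.8 0 0 0 0 0; 0 0 0 0 0 0 0")

```text
time_s: 3.85
tool_pos: [0.5188, -0.2546, 0.1925]
tcp_rot: [0.0, 0.685, 0.729, -0.0]
force: [0.9, 0.8, 0.3]
gripper_width: 0.0928
grip_force: 0.0
```

```bash
python3 - <<'E'
from plan import *
p,r=now();print(p, bot.state()["joint_pos"])
plan(p,r,[((.518,-.2556,.103),Rt(3.5),7)],0)
t=cv2.cvtColor(bot.get_image("top"),4);s=cv2.cvtColor(bot.get_image("side"),4)
cv2.imwrite("pics/c2.png",stack(crop(t,200,122,40,30,10),crop(s,276,148,40,30,10)))
E
```

```text
[ 0.5188348  -0.25460866  0.1924921 ] [ 0.09556412  0.43888234  0.37167006  1.95756548 -0.21927999  0.78313673
  0.6533314 ]
-0.01 -0.01 1.28 0 0 0 0; -0.01 -0.02 1.28 0 0 0 0; -0.02 -0.01 1.28 0 0 0 0; -0.01 -0.01 1.27 0 0 0 0; -0.01 -0.02 1.28 0 0 0 0; -0.01 -0.01 1.28 0 0.1 0 0; -0.02 -0.01 1.28 0 0 0.1 0
```

View pics/c2.png

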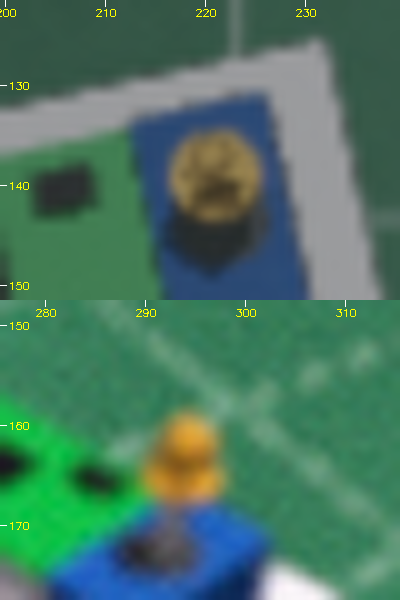

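The enlarged crop shows the flange disc centred at top px (221,139). In the side view the flange is at (293.7,165.2), the tip at (294.2,159.8), and the shaft enters the jaw near (291.5,172). I'll fit the lean, then grip the driver.

```bash
python3 - <<'E'
from plan import *
m0=np.array([.5528,.0920,.02])
obs=[("top",(221,139),.0455),("side",(293.7,165.2),.0455),("side",(294.2,159.8),.062)]
def f(x):
    m=m0+[x[2],x[3],0];d=np.array([x[0],x[1],1]);d/=np.linalg.norm(d)
    return np.r_[np.concatenate([(proj(c,m+d*l)-uv).ravel() for c,uv,l in obs])/0.6,x[2:]/.0015]
r=least_squares(f,[0,0,0,0]);print(r.x,r.fun.round(1)); 
J=np.linalg.inv(r.jac.T@r.jac);print(np.sqrt(np.diag(J)))
print(proj("side",m0+[0,0,.02]))
E
```

```text
[ 0.14184332  0.02309183  0.00021028 -0.00027807] [-0.8 -0.3 -0.3  0.4  0.3  1.   0.1 -0.2]
[0.03958519 0.03848393 0.00146816 0.00147525]
[[291.34154749 173.48063943]]
```

Request:
drive_tool(commands="-0.1 -0.1 2.0 0 0 0 0; 0 0 2.0 0 0 0 0; 0 0 1.5 0 0 0 0; 0 0 1.5 0 0 0 0; 0 0 1.2 0 0 0 0; 0 0 0.7 0 0 0 0; 0 0 0 0 0 0 0")

```text
time_s: 4.82
tool_pos: [0.5186, -0.2529, 0.103]
tcp_rot: [-0.0, 0.683, 0.73, -0.0]
force: [0.2, -0.6, 0.5]
gripper_width: 0.0928
grip_force: 0.0
```

Request:
drive_tool(commands="0 0 0 0 0 0 0.9; 0 0 0 0 0 0 0.9; 0 0 0 0 0 0 0.9; 0 0 0 0 0 0 0.9; 0 0 0 0 0 0 0.9; 0 0 0 0 0 0 0.9; 0 0 0 0 0 0 0.9; 0 0 0 0 0 0 0.9", newtons=35)

```text
time_s: 5.82
tool_pos: [0.5187, -0.2528, 0.1033]
tcp_rot: [-0.0, 0.683, 0.73, -0.0]
force: [-0.5, 0.3, -0.2]
gripper_width: 0.0256
grip_force: 34.3
```

Request:
drive_tool(commands="0 0 -0.7 0 0 0 0.9; 0 0 -1.5 0 0 0 0.9; 0 0 -2 0 0 0 0.9; 0 0 -2 0 0 0 0.9; 0 0 -2 0 0 0 0.9; 0 0 -2 0 0 0 0.9; 0 0 -1.3 0 0 0 0.9; 0 0 0 0 0 0 0.9")

```text
time_s: 6.82
tool_pos: [0.5192, -0.253, 0.2195]
tcp_rot: [0.001, 0.683, 0.731, 0.0]
force: [0.1, 0.1, -2.1]
gripper_width: 0.0258
grip_force: 34.3
```

```bash
cat > sil.py <<'E'
from plan import *
K=8
def soft(im):
    a=im.astype(float); return a[...,0]-a[...,2]
B={"top":(205,125,32,30),"side":(280,150,30,26)}
im={n:np.mean([bot.get_image(n).astype(float) for _ in range(4)],0) for n in B}
np.savez("ims.npz",**im)
m0=np.array([.5528,.0920,.02]);yaw=.2206
a=np.linspace(0,2*np.pi,32,endpoint=False)
def sq(w,z):return np.array([[sx*w/2,sy*w/2,z] for sx in(1,-1) for sy in(1,-1)])
def ci(d,z):return np.c_[d/2*np.cos(a),d/2*np.sin(a),0*a+z]
parts=[np.r_[ci(.022,.044),ci(.022,.047)],np.r_[sq(.012,.047),sq(.012,.059)],np.r_[sq(.012,.059),ci(.007,.063)]]
M={}
for n,(x,y,w,h) in B.items():
    s=soft(im[n])[y:y+h,x:x+w];lo=np.median(s[s<40]) if (s<40).any() else 0
    hi=np.percentile(s,98);M[n]=np.clip((s-25)/(np.percentile(s,96)-25)*1.3,0,1)
    print(n,M[n].sum(),(M[n]*(np.arange(w)+x)).sum()/M[n].sum(),(M[n]*(np.arange(h)+y)[:,None]).sum()/M[n].sum())
def ren(n,x):
    X,Y,w,h=B[n];RR=R.from_rotvec([-x[1],x[0],0])*R.from_euler('z',yaw)
    c=np.zeros((h*K,w*K),np.uint8)
    for p in parts:
        uv=(proj(n,RR.apply(p)+m0+[x[2],x[3],0])-[X,Y]+.5)*K
        cv2.fillConvexPoly(c,cv2.convexHull(np.round(uv).astype(np.int32)),255)
    return cv2.GaussianBlur(cv2.resize(c,(w,h),interpolation=cv2.INTER_AREA)/255.,(0,0),.7)
def cost(x):return sum(((ren(n,x)-M[n])**2).sum() for n in B)+((x[2]/.0012)**2+(x[3]/.0012)**2)*.5
from scipy.optimize import differential_evolution
r=differential_evolution(cost,[(-.25,.25)]*2+[(-.003,.003)]*2,seed=1,maxiter=60,polish=False)
print(r.x,r.fun)
for x in([.055,-.054,0,0],[.142,.023,0,0],[0,0,0,0]):print(x,cost(np.array(x)))
d=np.array([r.x[0],r.x[1],1]);d/=np.linalg.norm(d);print("mouth",m0+[r.x[2],r.x[3],0],"tip",m0+[r.x[2],r.x[3],0]+.063*d)
o=[np.hstack([cv2.resize((v*255).astype(np.uint8),None,fx=10,fy=10,interpolation=0) for v in(M[n],ren(n,r.x))]) for n in B]
w=max(i.shape[1] for i in o);cv2.imwrite("pics/sil.png",np.vstack([cv2.copyMakeBorder(i,0,0,0,w-i.shape[1],0) for i in o]))
print(bot.state()["tool_pos"])
E
python3 sil.py
```

```text
top 54.77980132450332 221.1175774689239 139.32060066750427
side 51.32061476382626 293.98651103364153 163.80126842071795
[ 0.13366842  0.00959673 -0.00021965 -0.00033899] 10.817792992786046
[0.055, -0.054, 0, 0] 31.958057982484004
[0.142, 0.023, 0, 0] 12.951197286188265
[0, 0, 0, 0] 55.682627491657655
mouth [0.55258035 0.09166101 0.02      ] tip [0.56092684 0.09226024 0.08244179]
[ 0.51850873 -0.25280859  0.21782994]
```

View pics/sil.png

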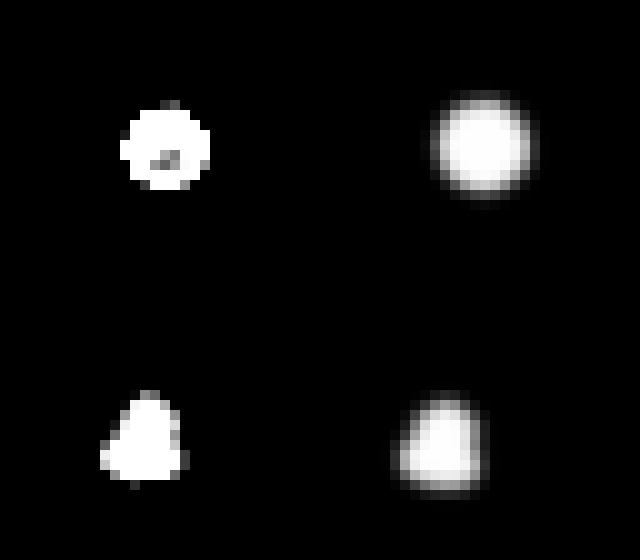

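The silhouette fit agrees: lean ≈ 0.134 rad toward +x, tip at ≈ (0.561, 0.092, 0.082). Now move over it, tilted to match.

```bash
cat >> plan.py <<'E'
OFF=np.array([-.0028,0,.0933])
MO=np.array([.5526,.0917,.02])
def ax(l): d=np.array([l[0],l[1],1.]);return d/np.linalg.norm(d)
def tgt(h,l,yaw,off=OFF): # foot at distance h from mouth along lean l
    r=Rt(yaw,(-l[1],l[0]));return MO+h*ax(l)-r.apply(off),r
def foot():
    p,r=now();return p+r.apply(OFF),np.degrees(r.as_rotvec()),-r.apply([0,0,1])
E
python3 - <<'E'
from plan import *
p,r=now();l=(.134,.010)
a,ra=tgt(.088,l,12.6);u=p.copy();u[2]=.24
a1=a.copy();a1[2]+=.03
plan(p,r,[(u,r,1),(a1,Rt(12.6),9),(a,ra,5)],.9)
E
```

```text
0 0 -2.22 0 0 0 0.9 

3.83 0.9 0.11 0 0 -1 0.9; 3.81 0.97 0.12 0 0 -0.9 0.9; 3.79 1.02 0.11 0 0 -1 0.9; 3.78 1.09 0.12 0 0 -1 0.9; 3.75 1.16 0.11 0 0 -1 0.9; 3.74 1.22 0.12 0 0 -0.9 0.9; 3.72 1.28 0.11 0 0 -1 0.9; 3.69 1.35 0.12 0 0 -1 0.9; 3.67 1.41 0.11 0 0 -0.9 0.9 

0 0 0.6 1.5 0.2 0 0.9; 0 0.02 0.6 1.5 0.2 0 0.9; -0.01 0.03 0.6 1.5 0.3 0 0.9; -0.01 0.05 0.6 1.6 0.2 0 0.9; -0.01 0.06 0.6 1.5 0.2 0 0.9
```

Request:
drive_tool(commands="0 0 -2.2 0 0 0 0.9; 3.8 0.9 0.1 0 0 -1 0.9; 3.8 1 0.1 0 0 -1 0.9; 3.8 1 0.1 0 0 -1 0.9; 3.8 1.1 0.1 0 0 -1 0.9; 3.8 1.2 0.1 0 0 -1 0.9; 3.7 1.2 0.1 0 0 -1 0.9; 3.7 1.3 0.1 0 0 -1 0.9; 3.7 1.3 0.1 0 0 -1 0.9; 3.7 1.4 0.1 0 0 -0.7 0.9")

```text
time_s: 8.48
tool_pos: [0.5756, 0.0977, 0.2311]
tcp_rot: [-0.0, 0.625, 0.78, -0.0]
force: [-0.7, 0.1, -1.5]
gripper_width: 0.026
grip_force: 34.3
```

Request:
drive_tool(commands="0 0 0.6 1.5 0.2 0 0.9; 0 0 0.6 1.5 0.2 0 0.9; 0 0 0.6 1.5 0.3 0 0.9; 0 0.1 0.6 1.6 0.2 0 0.9; 0 0.1 0.6 1.5 0.2 0 0.9; 0 0 0 0 0 0 0.9; 0 0 0 0 0 0 0.9")

```text
time_s: 9.35
tool_pos: [0.5759, 0.0967, 0.2012]
tcp_rot: [-0.049, 0.624, 0.778, -0.046]
force: [0.6, -0.0, -0.0]
gripper_width: 0.0257
grip_force: 34.3
```

```bash
python3 - <<'E'
from plan import *
l=(.134,.010);p,r=now()
print(foot(),MO+.088*ax(l),bot.state()["joint_pos"][6])
a,ra=tgt(.088,l,12.6);b,rb=tgt(.079,l,12.6);c,_=tgt(.073,l,12.6)
plan(p,r,[(a,ra,1),(b,ra,2),(c,ra,2)],.9)
t=cv2.cvtColor(bot.get_image("top"),4);s=cv2.cvtColor(bot.get_image("side"),4)
cv2.imwrite("pics/c3.png",stack(crop(t,195,115,55,37,8),crop(s,265,125,55,50,6)))
F=foot()
print(proj("side",F[0]),proj("side",MO+.063*ax(l)))
E
```

```text
(array([0.56410247, 0.09297587, 0.1087071 ]), array([-108.99094685, -135.90945636,    7.97841803]), array([0.13314391, 0.01010901, 0.99104516])) [0.56428696 0.09257216 0.10721614] 0.14847867743289792
-0.05 0.03 0.15 0 0 -0.1 0.9 

0 0 0.45 0 0 0 0.9; 0 0 0.45 0 0 0 0.9 

0 0 0.3 0 0 0 0.9; 0 0 0.3 0 0 0 0.9 

[[295.58110503 151.94050886]] [[294.35415981 160.30872401]]
```

View pics/c3.png

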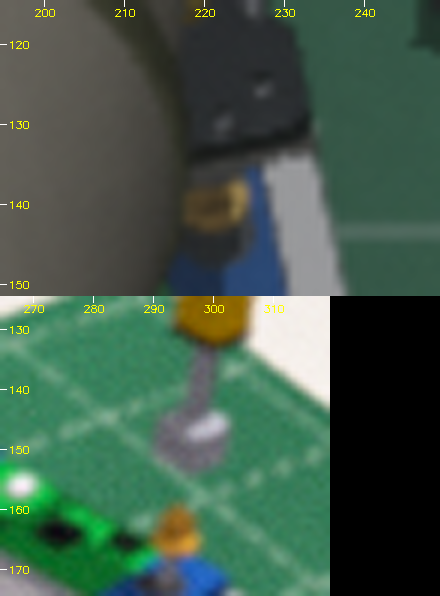

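The side view shows the foot centred at about (296,151), directly over the brass tip at (294.5,160) along the lean axis, as predicted. Descend.

Request:
drive_tool(commands="0 0 0.5 0 0 0 0.9; 0 0 0.5 0 0 0 0.9; 0 0 0.4 0 0 0 0.9; 0 0 0.2 0 0 0 0.9; 0 0 0.2 0 0 0 0.9; 0 0 0.2 0 0 0 0.9; 0 0 0 0 0 0 0.9")

```text
time_s: 10.32
tool_pos: [0.5732, 0.0965, 0.1813]
tcp_rot: [-0.049, 0.624, 0.778, -0.046]
force: [-0.4, 0.2, -1.3]
gripper_width: 0.0256
grip_force: 34.3
```

Request:
drive_tool(commands="0 0 0.2 0 0 0 0.9; 0 0 0.2 0 0 0 0.9; 0 0 0 0 0 0 0.9")

```text
time_s: 10.7
tool_pos: [0.5726, 0.0965, 0.1773]
tcp_rot: [-0.049, 0.624, 0.778, -0.046]
force: [-0.8, 0.3, -0.9]
gripper_width: 0.0259
grip_force: 34.3
```

Request:
drive_tool(commands="0 0 0.2 0 0 0 0.9; 0 0 0.2 0 0 0 0.9; 0 0 0 0 0 0 0.9")

```text
time_s: 11.08
tool_pos: [0.572, 0.0965, 0.1733]
tcp_rot: [-0.049, 0.624, 0.778, -0.046]
force: [0.8, 0.9, -1.3]
gripper_width: 0.0263
grip_force: 34.3
```

```bash
python3 - <<'E'
from plan import *
F=foot();print(F,np.linalg.norm(F[0]-MO),bot.state()["force"],bot.state()["ft_torque"])
E
```

```text
(array([0.5601859 , 0.09283915, 0.08075942]), array([-108.96381413, -135.90810782,    8.00255576]), array([0.13354793, 0.01016215, 0.99099025])) 0.06124173626986931 [ 0.78816189  0.8668974  -1.32129101] [-0.06494648 -0.15798887 -0.00151503]
```

Request:
drive_tool(commands="0 0 0.2 0 0 0 0.9; 0 0 0 0 0 0 0.9")

```text
time_s: 11.32
tool_pos: [0.5718, 0.0965, 0.1713]
tcp_rot: [-0.049, 0.624, 0.778, -0.046]
force: [-0.2, 0.5, -1.3]
gripper_width: 0.0259
grip_force: 34.3
```

Request:
drive_tool(commands="0 0 0.2 0 0 0 0.9; 0 0 0 0 0 0 0.9")

```text
time_s: 11.58
tool_pos: [0.5716, 0.0964, 0.1694]
tcp_rot: [-0.049, 0.624, 0.778, -0.046]
force: [-0.1, -0.4, -1.0]
gripper_width: 0.026
grip_force: 34.3
```

Request:
drive_tool(commands="0 0 0.2 0 0 0 0.9; 0 0 0 0 0 0 0.9")

```text
time_s: 11.82
tool_pos: [0.5713, 0.0964, 0.1674]
tcp_rot: [-0.049, 0.624, 0.778, -0.046]
force: [0.8, -0.8, -1.4]
gripper_width: 0.0257
grip_force: 34.3
```

Request:
drive_tool(commands="0 0 0.2 0 0 0 0.9; 0 0 0 0 0 0 0.9")

```text
time_s: 12.08
tool_pos: [0.571, 0.0964, 0.1654]
tcp_rot: [-0.049, 0.624, 0.778, -0.046]
force: [-0.5, 0.5, -2.0]
gripper_width: 0.026
grip_force: 34.3
```

Request:
drive_tool(commands="0 0 0.2 0 0 0 0.9; 0 0 0 0 0 0 0.9")

```text
time_s: 12.32
tool_pos: [0.5708, 0.0964, 0.1634]
tcp_rot: [-0.049, 0.624, 0.778, -0.046]
force: [-0.9, -0.4, -1.0]
gripper_width: 0.026
grip_force: 34.3
```

Request:
drive_tool(commands="0 0 0.2 0 0 0 0.9; 0 0 0 0 0 0 0.9")

```text
time_s: 12.58
tool_pos: [0.5705, 0.0964, 0.1614]
tcp_rot: [-0.049, 0.624, 0.778, -0.046]
force: [-0.9, -0.2, -0.9]
gripper_width: 0.026
grip_force: 34.3
```

```bash
python3 - <<'E'
from plan import *
F=foot();print(F,np.linalg.norm(F[0]-MO),bot.state()["force"],bot.state()["ft_torque"])
t=cv2.cvtColor(bot.get_image("top"),4);s=cv2.cvtColor(bot.get_image("side"),4)
cv2.imwrite("pics/c4.png",stack(crop(t,200,122,40,30,9),crop(s,270,140,40,40,8)))
E
```

```text
(array([0.55866121, 0.09272339, 0.06891472]), array([-108.96401066, -135.91530258,    7.99368441]), array([0.13341102, 0.01014233, 0.9910089 ])) 0.04929945144988082 [-0.93680828 -0.18179143 -0.93005627] [-0.13114261 -0.14958205 -0.04524398]
```

View pics/c4.png

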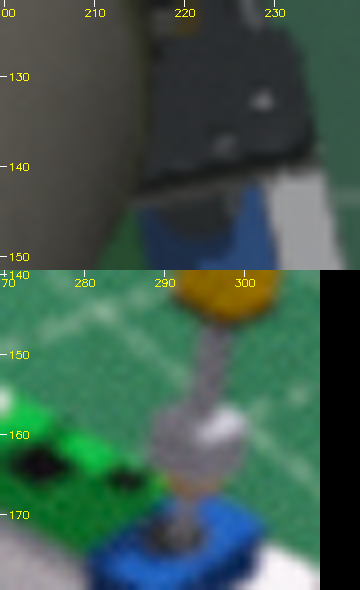

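The socket now encloses the head; only the flange rim shows below it, at side px (293,167). Bring it upright about the thread mouth.

```bash
python3 - <<'E'
from plan import *
p,r=now();s=[]
for k in range(1,7):
    f=1-k/6;a,ra=tgt(.049,(.134*f,.010*f),12.6);s.append((a,ra,1))
plan(p,r,s,.9)
E
```

```text
-0.02 -0.28 0.05 -1.3 -0.2 0 0.9 

0.05 -0.32 0 -1.2 -0.2 0 0.9 

0.04 -0.31 0.01 -1.3 -0.1 0 0.9 

0.05 -0.32 0 -1.3 -0.2 0 0.9 

0.05 -0.31 0 -1.2 -0.2 0 0.9 

0.04 -0.32 0.01 -1.3 -0.2 0 0.9
```

Request:
drive_tool(commands="0 -0.28 0.05 -1.3 -0.2 0 0.9; 0.05 -0.32 0 -1.2 -0.2 0 0.9; 0.04 -0.31 0 -1.3 -0.1 0 0.9; 0.05 -0.32 0 -1.3 -0.2 0 0.9; 0.05 -0.31 0 -1.2 -0.2 0 0.9; 0.04 -0.32 0 -1.3 -0.2 0 0.9; 0 0 0 0 0 0 0.9; 0 0 0 0 0 0 0.9")

```text
time_s: 13.68
tool_pos: [0.5518, 0.0945, 0.1625]
tcp_rot: [-0.0, 0.626, 0.78, -0.0]
force: [0.3, -0.2, -1.0]
gripper_width: 0.0263
grip_force: 34.3
```

```bash
python3 - <<'E'
from plan import *
F=foot();print(F,bot.state()["force"],bot.state()["ft_torque"])
p,r=now();a,ra=tgt(.047,(0,0),12.6);plan(p,r,[(a,ra,1)],.9)
E
```

```text
(array([0.55236012, 0.09177902, 0.06923304]), array([-1.12583490e+02, -1.40424313e+02,  3.87034167e-02]), array([4.94800163e-04, 1.54535197e-04, 9.99999866e-01])) [ 0.28727842 -0.22272055 -0.97455545] [-0.22881147  0.08107007 -0.00045926]
-0.01 0.02 0.22 0 0 0 0.9
```

Request:
drive_tool(commands="0 0 0.2 0 0 0 0.9; 0 0 0.1 0 0 0 0.9; 0 0 0 0 0 0 0.9")

```text
time_s: 14.05
tool_pos: [0.5521, 0.0945, 0.1594]
tcp_rot: [0.0, 0.626, 0.78, -0.0]
force: [0.1, 0.4, 1.3]
gripper_width: 0.0262
grip_force: 34.3
```

Request:
drive_tool(commands="0 0 0.1 0 0 0 0.9; 0 0 0 0 0 0 0.9")

```text
time_s: 14.3
tool_pos: [0.552, 0.0946, 0.1585]
tcp_rot: [0.0, 0.626, 0.78, 0.0]
force: [-0.5, -1.2, 1.6]
gripper_width: 0.0256
grip_force: 34.3
```

Request:
drive_tool(commands="0 0 0.1 0 0 0 0.9; 0 0 0 0 0 0 0.9")

```text
time_s: 14.55
tool_pos: [0.552, 0.0946, 0.1575]
tcp_rot: [0.0, 0.626, 0.78, 0.0]
force: [-0.4, -0.3, 1.5]
gripper_width: 0.026
grip_force: 34.3
```

Request:
drive_tool(commands="0 0 0.1 0 0 0 0.9; 0 0 0 0 0 0 0.9")

```text
time_s: 14.8
tool_pos: [0.552, 0.0946, 0.1565]
tcp_rot: [0.0, 0.626, 0.78, 0.0]
force: [0.6, -0.8, 2.0]
gripper_width: 0.0258
grip_force: 34.3
```

Request:
drive_tool(commands="0 0 0.05 0 0 0 0.9; 0 0 0 0 0 0 0.9")

```text
time_s: 15.05
tool_pos: [0.552, 0.0947, 0.156]
tcp_rot: [0.0, 0.626, 0.78, 0.0]
force: [0.1, -0.0, 1.8]
gripper_width: 0.0259
grip_force: 34.3
```

Request:
drive_tool(commands="0 0 0.05 0 0 0 0.9; 0 0 0 0 0 0 0.9")

```text
time_s: 15.3
tool_pos: [0.552, 0.0946, 0.1555]
tcp_rot: [0.0, 0.626, 0.78, 0.0]
force: [1.1, -0.6, 1.9]
gripper_width: 0.026
grip_force: 34.3
```

Request:
drive_tool(commands="0 0 0.06 0 0 0 0.9; 0 0 0 0 0 0 0.9")

```text
time_s: 15.55
tool_pos: [0.552, 0.0946, 0.1549]
tcp_rot: [0.0, 0.626, 0.78, 0.0]
force: [0.3, 0.0, 3.2]
gripper_width: 0.026
grip_force: 34.3
```

Request:
drive_tool(commands="0 0 0.06 0 0 0 0.9; 0 0 0 0 0 0 0.9")

```text
time_s: 15.8
tool_pos: [0.552, 0.0946, 0.1543]
tcp_rot: [0.0, 0.626, 0.78, 0.0]
force: [1.0, 0.2, 2.4]
gripper_width: 0.0258
grip_force: 34.3
```

Request:
drive_tool(commands="0 0 0.06 0 0 0 0.9; 0 0 0 0 0 0 0.9")

```text
time_s: 16.05
tool_pos: [0.552, 0.0946, 0.1537]
tcp_rot: [0.0, 0.626, 0.78, 0.0]
force: [1.1, -0.6, 1.7]
gripper_width: 0.0257
grip_force: 34.3
```

Request:
drive_tool(commands="0 0 0.06 0 0 0 0.9; 0 0 0 0 0 0 0.9")

```text
time_s: 16.3
tool_pos: [0.552, 0.0946, 0.1531]
tcp_rot: [0.0, 0.626, 0.78, 0.0]
force: [0.3, 0.8, 2.0]
gripper_width: 0.0258
grip_force: 34.3
```

Request:
drive_tool(commands="0 0 0.06 0 0 0 0.9; 0 0 0 0 0 0 0.9")

```text
time_s: 16.55
tool_pos: [0.5519, 0.0946, 0.1525]
tcp_rot: [0.0, 0.626, 0.78, 0.0]
force: [0.9, -0.4, 2.4]
gripper_width: 0.0258
grip_force: 34.3
```

Request:
drive_tool(commands="0 0 0.07 0 0 0 0.9; 0 0 0 0 0 0 0.9")

```text
time_s: 16.8
tool_pos: [0.552, 0.0946, 0.1518]
tcp_rot: [0.0, 0.626, 0.78, 0.0]
force: [0.5, -0.9, 3.6]
gripper_width: 0.0259
grip_force: 34.3
```

Request:
drive_tool(commands="0 0 0.07 0 0 0 0.9; 0 0 0 0 0 0 0.9")

```text
time_s: 17.05
tool_pos: [0.5519, 0.0946, 0.1511]
tcp_rot: [0.0, 0.626, 0.78, -0.0]
force: [-0.1, -0.0, 3.1]
gripper_width: 0.026
grip_force: 34.3
```

Request:
drive_tool(commands="0 0 0.07 0 0 0 0.9; 0 0 0 0 0 0 0.9")

```text
time_s: 17.3
tool_pos: [0.552, 0.0946, 0.1504]
tcp_rot: [0.0, 0.626, 0.78, 0.0]
force: [1.1, 0.3, 3.4]
gripper_width: 0.026
grip_force: 34.3
```

Request:
drive_tool(commands="0 0 0.07 0 0 0 0.9; 0 0 0 0 0 0 0.9")

```text
time_s: 17.55
tool_pos: [0.552, 0.0946, 0.1497]
tcp_rot: [0.0, 0.626, 0.78, 0.0]
force: [0.1, -0.6, 4.1]
gripper_width: 0.0263
grip_force: 34.3
```

Request:
drive_tool(commands="0 0 0.07 0 0 0 0.9; 0 0 0 0 0 0 0.9")

```text
time_s: 17.8
tool_pos: [0.552, 0.0946, 0.149]
tcp_rot: [0.0, 0.626, 0.78, 0.0]
force: [0.0, -0.0, 4.7]
gripper_width: 0.0263
grip_force: 34.3
```

Request:
drive_tool(commands="0 0 0.07 0 0 0 0.9; 0 0 0 0 0 0 0.9")

```text
time_s: 18.05
tool_pos: [0.552, 0.0946, 0.1483]
tcp_rot: [0.0, 0.626, 0.78, 0.0]
force: [0.7, 0.4, 4.9]
gripper_width: 0.026
grip_force: 34.3
```

Request:
drive_tool(commands="0 0 0.07 0 0 0 0.9; 0 0 0 0 0 0 0.9")

```text
time_s: 18.3
tool_pos: [0.5519, 0.0946, 0.1476]
tcp_rot: [0.0, 0.626, 0.78, -0.0]
force: [0.9, -0.1, 3.0]
gripper_width: 0.0257
grip_force: 34.3
```

Request:
drive_tool(commands="0 0 0.07 0 0 0 0.9; 0 0 0 0 0 0 0.9")

```text
time_s: 18.55
tool_pos: [0.552, 0.0946, 0.1469]
tcp_rot: [0.0, 0.626, 0.78, 0.0]
force: [0.3, -0.1, 5.0]
gripper_width: 0.0257
grip_force: 34.3
```

Request:
drive_tool(commands="0 0 0.07 0 0 0 0.9; 0 0 0 0 0 0 0.9")

```text
time_s: 18.8
tool_pos: [0.552, 0.0946, 0.1462]
tcp_rot: [0.0, 0.626, 0.78, 0.0]
force: [0.5, -0.1, 4.6]
gripper_width: 0.0259
grip_force: 34.3
```

Request:
drive_tool(commands="0 0 0.07 0 0 0 0.9; 0 0 0 0 0 0 0.9")

```text
time_s: 19.05
tool_pos: [0.552, 0.0946, 0.1456]
tcp_rot: [0.0, 0.626, 0.78, 0.0]
force: [1.3, -0.1, 4.7]
gripper_width: 0.0258
grip_force: 34.3
```

Request:
drive_tool(commands="0 0 0.07 0 0 0 0.9; 0 0 0 0 0 0 0.9")

```text
time_s: 19.3
tool_pos: [0.552, 0.0946, 0.1449]
tcp_rot: [0.0, 0.626, 0.78, 0.0]
force: [0.8, -0.2, 4.8]
gripper_width: 0.0258
grip_force: 34.3
```

Request:
drive_tool(commands="0 0 0.07 0 0 0 0.9; 0 0 0 0 0 0 0.9")

```text
time_s: 19.55
tool_pos: [0.552, 0.0947, 0.1442]
tcp_rot: [0.0, 0.626, 0.78, 0.0]
force: [1.4, 0.2, 6.0]
gripper_width: 0.0258
grip_force: 34.3
```

Request:
drive_tool(commands="0 0 0.07 0 0 0 0.9; 0 0 0 0 0 0 0.9")

```text
time_s: 19.8
tool_pos: [0.5521, 0.0947, 0.1436]
tcp_rot: [0.0, 0.626, 0.78, 0.0]
force: [1.4, 0.4, 6.0]
gripper_width: 0.0257
grip_force: 34.3
```

Request:
drive_tool(commands="0 0 0.07 0 0 0 0.9; 0 0 0 0 0 0 0.9")

```text
time_s: 20.05
tool_pos: [0.5525, 0.0947, 0.1433]
tcp_rot: [0.0, 0.626, 0.78, 0.001]
force: [-0.1, 0.1, 10.7]
gripper_width: 0.0261
grip_force: 34.3
```

Request:
drive_tool(commands="0 0 0.07 0 0 0 0.9; 0 0 0 0 0 0 0.9")

```text
time_s: 20.3
tool_pos: [0.5529, 0.0948, 0.1432]
tcp_rot: [0.001, 0.626, 0.78, 0.001]
force: [-1.5, -0.1, 15.6]
gripper_width: 0.026
grip_force: 34.4
```

```bash
python3 - <<'E'
from plan import *
p,r=now();F,_,d=foot();print(F,d)
s=[]
F0=p+r.apply(OFF)
for k in range(1,10):
    rr=Rt(12.6-10*k);s.append((F0-rr.apply(OFF)+[0,0,0],rr,1))
plan(p,r,s,.9)
E
```

```text
[0.55370385 0.09214752 0.04986333] [-2.10666315e-03 -7.69717264e-04  9.99997485e-01]
0 0.07 0 0.1 0 10 0.9 

-0.01 0.05 0 0 0 10 0.9 

0 0.05 0 0 0 10 0.9 

-0.01 0.04 0 0 0 10 0.9 

0 0.05 0 0 0 10 0.9 

0 0.05 0 0 0 10 0.9 

-0.01 0.05 0 0 0 10 0.9 

0 0.05 0 0 0 10 0.9 

-0.01 0.05 0 0 0 10 0.9
```

Request:
drive_tool(commands="0 0.05 -0.02 0 0 10 0.9; 0 0.05 0 0 0 10 0.9; 0 0.05 0 0 0 10 0.9; 0 0.05 0 0 0 10 0.9; 0 0 0 0 0 0 0.9")

```text
time_s: 20.92
tool_pos: [0.5553, 0.0947, 0.1432]
tcp_rot: [0.001, 0.855, 0.518, 0.001]
force: [1.0, -1.0, 13.6]
gripper_width: 0.0258
grip_force: 34.4
```

```bash
python3 - <<'E'
from plan import *
s=bot.state();print(foot(),s["force"],s["ft_torque"],s["joint_pos"][6])
E
```

```text
(array([0.55421039, 0.09220055, 0.04989004]), array([153.88841149,  93.23143972,   0.21631685]), array([-2.71504427e-03, -1.58949133e-04,  9.99996302e-01])) [ 1.03626541 -0.97225559 13.64184229] [-0.12909388 -0.17165923 -0.02075567] -0.36999599705083996
```

Request:
drive_tool(commands="-0.02 0.03 0 0 0 10 0.9; -0.02 0.03 0 0 0 10 0.9; -0.02 0.03 0 0 0 10 0.9; -0.03 0.03 0 0 0 10 0.9; -0.03 0.03 0 0 0 10 0.9; 0 0 0 0 0 0 0.9")

```text
time_s: 21.68
tool_pos: [0.5556, 0.0919, 0.1432]
tcp_rot: [0.001, 0.994, 0.108, 0.002]
force: [2.0, -2.2, 13.5]
gripper_width: 0.0255
grip_force: 34.7
```

```bash
python3 - <<'E'
from plan import *
s=bot.state();print(foot(),s["force"],s["ft_torque"],s["joint_pos"][6])
n=.25*sum(bot.get_image("side").astype(float) for _ in range(4));t=.25*sum(bot.get_image("top").astype(float) for _ in range(4))
f=lambda a:np.clip(a[:,:,::-1],0,255).astype(np.uint8)
cv2.imwrite("pics/c5.png",stack(crop(f(t),200,122,40,30,9),crop(f(n),265,120,50,60,5.4)))
print(proj("side",[foot()[0]+foot()[2]*h for h in(0,.02,.062)]),proj("side",MO))
E
```

```text
(array([0.55318327, 0.09115172, 0.04986044]), array([178.86836405,  19.39209849,   0.2776338 ]), array([-0.00322495,  0.00111258,  0.99999418])) [ 1.9806943  -2.24216041 13.49454791] [-0.68338153 -0.27861969 -0.11730835] -1.0142953651711277
[[291.76882712 170.80721914]
 [292.0963688  165.07652802]
 [292.80637258 152.65984608]] [[291.01295593 179.12576052]]
```

View pics/c5.png

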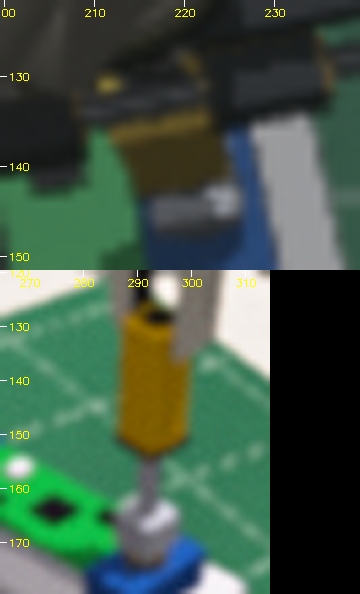

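The driver looks upright at the stop after the quarter turn: shaft at side px (292,157), socket at (292,165), both as predicted. Ease off, then lift.

Request:
drive_tool(commands="0 0 -0.1 0 0 0 0.9; 0 0 -0.05 0 0 0 0.9; 0 0 0 0 0 0 0.9; 0 0 0 0 0 0 0.9")

```text
time_s: 22.58
tool_pos: [0.5548, 0.0917, 0.144]
tcp_rot: [0.001, 0.994, 0.109, 0.001]
force: [1.4, -1.4, 5.8]
gripper_width: 0.0258
grip_force: 34.7
```

```bash
python3 - <<'E'
from plan import *
s=bot.state();print(foot(),s["force"],s["ft_torque"])
E
```

```text
(array([0.55226812, 0.0910342 , 0.05070338]), array([1.78852215e+02, 1.96123775e+01, 1.46664617e-01]), array([-0.00176444,  0.00113428,  0.9999978 ])) [ 1.37904831 -1.39154601  5.75497729] [-0.84351802 -0.49880728 -0.02031156]
```

Request:
drive_tool(commands="0 0 -0.2 0 0 0 0.9; 0 0 -0.3 0 0 0 0.9; 0 0 -0.5 0 0 0 0.9; 0 0 -0.6 0 0 0 0.9; 0 0 -1 0 0 0 0.9; 0 0 -2 0 0 0 0.9; 0 0 -2 0 0 0 0.9; 0 0 -2.5 0 0 0 0.9; 0 0 -1 0 0 0 0.9")

```text
time_s: 23.7
tool_pos: [0.5542, 0.0931, 0.2463]
tcp_rot: [-0.001, 0.994, 0.11, 0.001]
force: [-1.3, 0.6, -3.0]
gripper_width: 0.0261
grip_force: 34.7
```

```bash
python3 - <<'E'
from plan import *
p,r=now();print(p,bot.state()["force"])
plan(p,r,[((.5187,-.2528,.245),Rt(3.8),10)],.9)
E
```

```text
[0.55417887 0.09309107 0.24630551] [-1.27782891  0.63986339 -3.00089534]
-1.1 3.3 0.01 0 0 -8.1 0.9; -1.55 3.11 0.01 0 0 -8.1 0.9; -1.98 2.86 0 0 0 -8.2 0.9; -2.36 2.55 0.01 0 0 -8.1 0.9; -2.7 2.19 0.01 0 -0.1 -8.1 0.9; -2.98 1.79 0.01 0 0 -8.1 0.9; -3.21 1.35 0.02 0 0 -8.2 0.9; -3.36 0.88 0.01 0 0 -8.1 0.9; -3.46 0.4 0.01 0 0 -8.1 0.9; -3.47 -0.09 0.02 0 0 -8.1 0.9
```

Request:
drive_tool(commands="-1.1 3.3 0 0 0 -8.1 0.9; -1.6 3.1 0 0 0 -8.1 0.9; -2 2.9 0 0 0 -8.2 0.9; -2.4 2.6 0 0 0 -8.1 0.9; -2.7 2.2 0 0 0 -8.1 0.9; -3 1.8 0 0 0 -8.1 0.9; -3.2 1.4 0 0 0 -8.2 0.9; -3.4 0.9 0 0 0 -8.1 0.9; -3.5 0.4 0 0 0 -8.1 0.9; -3.5 -0.1 0 0 0 -8.1 0.9")

```text
time_s: 24.95
tool_pos: [0.5178, -0.2565, 0.2445]
tcp_rot: [-0.001, 0.682, 0.732, 0.0]
force: [0.1, -0.1, -1.6]
gripper_width: 0.0258
grip_force: 34.7
```

```bash
sed -e 's/^m0=.*/m0=np.array([.5526,.0917,.02]);yaw=.2206-1.5/' -e 's/def cost/D=[.0]\ndef cost/' -e 's/,z)for/,z)for/' sil.py | python3 - <<'E' || true
E
python3 - <<'E'
src=open('sil.py').read()
src=src.replace("m0=np.array([.5528,.0920,.02]);yaw=.2206","m0=np.array([.5526,.0917,.02]);yaw=.2206-1.5")
src=src.replace("RR.apply(p)","RR.apply(p-[0,0,x[4]])").replace("+[(-.003,.003)]*2","+[(-.003,.003)]*2+[(0,.02)]")
src=src[:src.index("for x in([.055")].replace("ims.npz","ims2.npz")
src+="\no=[np.hstack([crop(im[n].astype(np.uint8)[:,:,::-1],*B[n],9),cv2.cvtColor(cv2.resize((ren(n,r.x)*255).astype(np.uint8),None,fx=9,fy=9,interpolation=0),8)]) for n in B]\ncv2.imwrite('pics/sil2.png',stack(*o))\np,r=now();print(p,bot.state()['force']);plan(p,r,[((.5187,-.2528,.245),Rt(3.8),1)],.9)"
exec(src)
E
```

```text
top 55.22219760744351 221.3754718722044 142.67806782122412
side 50.371652514696294 291.5977450433745 169.0889275016533
[-1.05426493e-02  1.48903356e-03  9.51892623e-05 -2.22565083e-05
  1.37015820e-02] 7.5598552928199645
[ 0.51856014 -0.25445393  0.24454702] [-0.1386403  -0.21354254 -1.55210979]
0.16 0.02 -0.05 0 0 0 0.9
```

View pics/sil2.png

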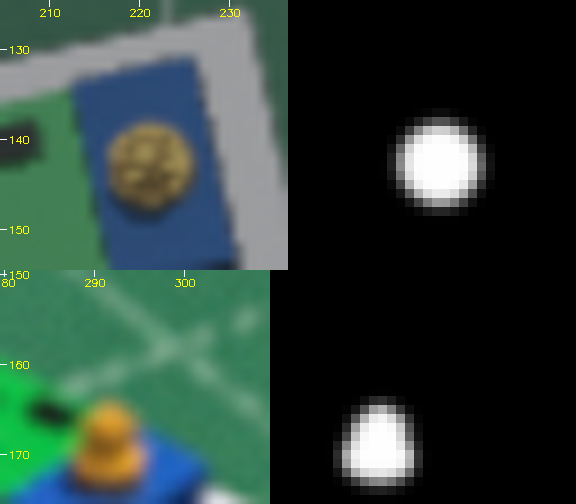

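The screw is down and upright: side px (291.5,168), fitted lean about 0.01 rad. Now return the driver to its pocket.

Request:
drive_tool(commands="0.1 0 2 0 0 0 0.9; 0 0 3 0 0 0 0.9; 0 0 3 0 0 0 0.9; 0 0 1 0 0 0 0.9; 0 0 0 0 0 0 0.9; 0 0 0 0 0 0 0.9")

```text
time_s: 26.1
tool_pos: [0.5189, -0.2551, 0.1557]
tcp_rot: [0.001, 0.684, 0.73, 0.0]
force: [-0.4, 0.9, -1.3]
gripper_width: 0.0261
grip_force: 34.7
```

Request:
drive_tool(commands="0.2 0 0.5 0 0 0 0.9; 0 0 1 0 0 0 0.9; 0 0 1 0 0 0 0.9; 0 0 0 0 0 0 0.9")

```text
time_s: 26.6
tool_pos: [0.5175, -0.2527, 0.1286]
tcp_rot: [-0.001, 0.684, 0.73, -0.0]
force: [0.3, -0.6, -1.2]
gripper_width: 0.0257
grip_force: 34.7
```

Request:
drive_tool(commands="0 0 1 0 0 0 0.9; 0 0 1 0 0 0 0.9; 0 0 0.3 0 0 0 0.9; 0 0 0 0 0 0 0.9")

```text
time_s: 27.1
tool_pos: [0.5179, -0.2529, 0.1064]
tcp_rot: [-0.0, 0.684, 0.73, -0.0]
force: [0.1, 0.7, -1.7]
gripper_width: 0.0259
grip_force: 34.7
```

Request:
drive_tool(commands="0 0 0.15 0 0 0 0.9; 0 0 0.1 0 0 0 0.9; 0 0 0 0 0 0 0.9")

```text
time_s: 27.48
tool_pos: [0.5181, -0.2529, 0.1043]
tcp_rot: [0.0, 0.684, 0.73, 0.0]
force: [-0.3, -0.2, -0.3]
gripper_width: 0.0256
grip_force: 34.7
```

Request:
drive_tool(commands="0 0 0.07 0 0 0 0.9; 0 0 0 0 0 0 0.9")

```text
time_s: 27.72
tool_pos: [0.5181, -0.2529, 0.1035]
tcp_rot: [0.0, 0.684, 0.73, -0.0]
force: [-0.1, 0.2, -0.9]
gripper_width: 0.0257
grip_force: 34.7
```

Request:
drive_tool(commands="0 0 0.06 0 0 0 0.9; 0 0 0 0 0 0 0.9; 0 0 0 0 0 0 0.9")

```text
time_s: 28.1
tool_pos: [0.5182, -0.253, 0.1032]
tcp_rot: [0.0, 0.684, 0.73, 0.0]
force: [-1.7, 0.3, 4.3]
gripper_width: 0.0258
grip_force: 34.7
```

Request:
drive_tool(commands="0 0 0.05 0 0 0 0.9; 0 0 0 0 0 0 0.9; 0 0 0 0 0 0 0.9")

```text
time_s: 28.48
tool_pos: [0.5184, -0.2532, 0.1031]
tcp_rot: [0.0, 0.684, 0.73, 0.0]
force: [-1.5, 1.2, 9.8]
gripper_width: 0.0259
grip_force: 34.7
```

Seated on the floor. Ease the press, open, and lift away.

Request:
drive_tool(commands="0 0 -0.08 0 0 0 0.9; 0 0 0 0 0 0 0.9; 0 0 0 0 0 0 0; 0 0 0 0 0 0 0; 0 0 0 0 0 0 0; 0 0 0 0 0 0 0; 0 0 0 0 0 0 0; 0 0 0 0 0 0 0")

```text
time_s: 29.48
tool_pos: [0.5181, -0.2529, 0.1032]
tcp_rot: [0.0, 0.684, 0.73, -0.0]
force: [0.1, 0.5, -0.4]
gripper_width: 0.0812
grip_force: 0.0
```

Request:
drive_tool(commands="0 0 -1 0 0 0 0; 0 0 -2 0 0 0 0; 0 0 -3 0 0 0 0; 0 0 -4 0 0 0 0; 0 0 -4 0 0 0 0; 4 0 0 0 0 0 0; 5 0 0 0 0 0 0; 5 0 0 0 0 0 0; 4 0 0 0 0 0 0; 0 0 0 0 0 0 0")

```text
time_s: 30.72
tool_pos: [0.5062, -0.0702, 0.2438]
tcp_rot: [-0.0, 0.682, 0.732, 0.001]
force: [-0.0, -0.4, 0.5]
gripper_width: 0.0931
grip_force: 0.0
```

```bash
python3 - <<'E'
from h import *
a=cv2.imread("pics/side0.png").astype(int);b=cv2.cvtColor(bot.get_image("side"),4).astype(int)
t0=cv2.imread("pics/top0.png").astype(int);t1=cv2.cvtColor(bot.get_image("top"),4).astype(int)
for n,i in(("s0",a),("s1",b),("t0",t0),("t1",t1)):
    m=((i[...,2]-i[...,0]>60)&(i[...,1]-i[...,0]>40))
    x0,x1,y0,y1=(355,395,205,255) if n[0]=="s" else (355,385,140,170)
    ys,xs=np.nonzero(m[y0:y1,x0:x1]);print(n,len(xs),xs.mean()+x0,ys.mean()+y0,xs.min()+x0,xs.max()+x0,ys.min()+y0,ys.max()+y0)
E
```

```text
s0 443 374.78555304740405 231.1805869074492 365 385 215 247
s1 443 374.6975169300226 230.9729119638826 365 385 215 247
t0 53 370.1320754716981 151.32075471698113 366 375 146 156
t1 52 369.40384615384613 151.07692307692307 365 375 146 156
```

The driver stands as it did at the start: same pixel extents in the side view, within a pixel in the top view. Hand in.

```bash
python3 -c "
from plant import bot
print(bot.job_done())"
```

```text
the job is handed in; nothing more can be done
None
```

The clamp screw is upright (about 0.01 rad lean), pressed to its stop, turned about a quarter turn and holding down, and the yellow driver is back fully down in its pocket; handed in at about 31 s, and no verdict was shown.

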